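# File a reference pressure module back into its packed rack

### The job

Lift the pressure module out of the reading dock by its grip, stand it on the round cork pad and let go, then take it again by the two ends of its grip so that your fingers clear the neighbours. Push it down into the gap in the middle of the rack's row, easing the neighbours apart without toppling them, until it stands fully home on the rack floor, let go, and then slide the rack's end plate up until the whole row is snug. Do not drop the module, and leave the bottle, gauge and brass adapter alone.

Things in the scene. Friction and masses are not known exactly. Their poses are not given: they have to be found in the camera images.
- module: the module to file: grey box 64 (x, depth) x 30 (y, thickness) x 70 mm high, with a solid aluminium grip block centred on top, 46 (x) x 16 (y) x 40 mm high; about 0.3 kg, smooth (friction 0.3). The box's long edges (along x) are rounded, 8 mm radius, so its foot is 14 mm thick. Dials on both broad faces; either way round is right. Starts standing in the dock, axes along the dock's. Origin: centre of its underside
- dock: fixed dock: white base 108 (x) x 70 (y) mm, its top 14 mm above the bench: there the module stands. Steel posts 12 (x) x 40 (y) mm, 2 mm beyond the module's narrow ends, rise to 124 mm, level with the grip's top, so the grip can be taken only across its 16 mm (along y). Low ribs, top at 20 mm, 2 mm off the broad faces. Lift straight up. Origin: centre of its underside
- pad: fixed round cork pad, 110 mm across, 3 mm thick, flat on the bench. Origin: centre of its underside
- rack: fixed aluminium rack, 96 (x) x 220 (y) mm, floor top 8 mm above the bench; the row runs along y. Two lips along the row, top at 28 mm, inner faces at x = +-36 mm. The sliding end plate stands at the +y end. Between neighbouring grips in a row there is only 14 mm, so a grip must be taken across its 46 mm length (along x). Origin: centre of its underside
- stop (a joint): sliding steel end plate of the rack, 66 (x) x 10 (y) mm, from 8 to 100 mm above the bench: travel in m along the rack's -y, towards the row; 0 = fully back, at most 0.036. Inner face at rack y = 0.085 - value; five modules side by side (150 mm) make it snug at about 0.030. Friction about 2 N plus that of the modules; stays where left; push its outer face near the top, so that the hand clears the grips, which end 118 mm up
- row_start (a point): where the row begins: middle of the inner face of the rack's fixed -y end wall (70 mm high), at floor height, rack y = -95 mm; axes as the rack's. Row towards +y: left_outer, left_inner, a gap of 20 to 26 mm for the 30 mm module, right_inner, right_outer, 5 to 25 mm of free room, end plate
- stop_face (a point): centre of the outer (+y) face of the end plate, 90 mm above the bench (10 mm below its top), axes as the rack's
- left_outer: same kind and size as module, stands in the rack with its thickness along the rack's y. Origin: centre of its underside, z up
- left_inner: same kind and size as module, stands in the rack with its thickness along the rack's y. Origin: centre of its underside, z up
- right_inner: same kind and size as module, stands in the rack with its thickness along the rack's y. Origin: centre of its underside, z up
- right_outer: same kind and size as module, stands in the rack with its thickness along the rack's y. Origin: centre of its underside, z up
- bottle: bystander: amber bottle with black cap, 56 mm across, 130 mm high, upright. Origin: centre of its underside
- gauge: bystander: round black pressure gauge lying dial up, 60 mm across, 27 mm high, brass stem 30 mm out along its x. Origin: centre of its underside
- adapter: bystander: brass adapter, 28 mm across, 36 mm high. Origin: centre of its underside

How it is judged:
By the outcome, as a careful person would: the job done as asked, in the order asked, and still so for the second after the job is handed in, with the robot touching nothing.
It also fails if it takes over 64 s, if anything falls off the work surface, if the arm or the gripper's body presses on something with over 40 N, if the wrist force passes 120 N, or if a joint passes its speed limit or range.

### The arm

A 7-joint arm with a two-finger parallel gripper is mounted at the origin on the work surface. World frame = base frame: x ahead of the robot, y to its left, z up, the work surface at z = 0. Lengths are in m, angles in rad, forces in N, time in s.
With the tool pointing down it reaches from about 0.4 to 0.875 m from the base axis. Payload 6.5 kg.
Tool frame: the origin (TCP) lies at the centre of the arm's flange, where the gripper is bolted on; the fingertips stand 166 mm ahead of it and the grasp point (between the pads) lies 147 mm ahead of it; x points along the fingers, z is the direction in which the jaws open and shut, and the axes are right-handed (so a half turn about x gives the same grasp; the last joint's range is limited). The gripper opens to 88 mm and grips with 3 to 60 N. Pads are 18 mm wide; open, the fingers measure 123 mm over their backs; the gripper's body (75 mm by 187 mm) begins 45 mm behind the grasp point.
Start: joints at [1.26, 0.536, -0.004, 1.538, 0.003, 1.067, -0.071], TCP at [0.158, -0.631, 0.405] pointing down, gripper open.
Joint ranges: [-2.7, 2.7], [-0.37, 2.16], [-1.27, 1.26], [0.24, 2.4], [-1.31, 4.45], [0.19, 1.91], [-2.76, 2.76]. Speed limits (rad/s): [2.39, 2.39, 3.14, 3.14, 3.14, 3.14, 3.14].

### API

Orientations are given as a rotation vector (axis times angle).
In Python, from workcell import bot, grip, kin, monitor, optics, workorder gives the robot as it stands. The module is installed in compiled form; this text tells all that it offers. Calls block until the motion is done:
- bot.move_to(position, orientation): joint-space move of the TCP to a pose.
- bot.move_straight(position, rot=None, feed=0.15, until_force=None): straight line of the TCP; rot=None keeps the orientation; feed is the mean speed in m/s. With until_force (N) it stops when the force on the tool has changed by that much, and returns True; else False.
- bot.move_j(angles): joint-space move.
- grip(opening, f_grip=None): finger opening in m; f_grip is the grip in N (None keeps the last); returns when the fingers have stopped.
- bot.pause(seconds).
- kin.inverse_kinematics(position, orientation): joint angles nearest the present ones, or None.
- monitor.get_state(): the state.
- optics.read_camera(name): name is "scene" or "top" or "wrist"; returns (picture, depth): 384x512x3 uint8, red, green, blue; 384x512 float32, m along the optical axis (not along the pixel's ray), 0 where there is no reading.
- optics.get_calibration(name): a dict with "K" (3x3 intrinsics, pixels), "rvec" (rotation vector, rad) and "tvec" (3), from world to camera coordinates, as OpenCV has them; the wrist camera has in their place "tool_from_camera" (4x4, takes a point from camera to tool coordinates, whose origin is the TCP and whose axes are the tool frame's). Camera axes: x right, y down, z forward; pixel columns grow to the right and rows downward; lengths in m; the calibration is good to about 2 mm. A picture is of the moment at which its call begins: read the wrist's pose just before it. get_calibration takes no time and is no camera call.
A pose or a line that the arm cannot do raises bot.IKError and nothing moves.
- workorder.hand_in(): hands the job in, once; it reports no verdict.
Trained networks look in the newest picture that a camera, given by its name, has taken for a name from the list of things; names that differ only in an ending like _2 or _b are one class to them, and where a whole thing is asked for, a point or a joint stands for the part that bears it (a point fixed in the world has none). Each returns a list of dicts, best first, with "confidence" (0 to 1); they miss things now and then, are a little off and sometimes report something else, mostly with a low value. They report only what shows in the picture. A call takes as long as a camera call.
- optics.find_in(camera, query): "xyz" ([x, y, z] in m, in the coordinates of the camera as it stood for that picture, good to about 4 mm: the middle of the surface that is visible of it).
- optics.landmark_of(camera, query): "xyz" ([x, y, z] in m, in the coordinates of the camera as it stood for that picture, good to about 4 mm: a listed point, or the origin of a listed thing).
The state is a dict: "time": time; "q": joint angles; "qd": joint speeds; "tau": joint torques, N m; "tcp_pos": TCP position; "orientation": TCP orientation; "contact_force": force on the tool from outside, world axes, zero at the start; "torque": the same for the moment, N m; "opening": finger opening in m.
Only numpy, scipy, OpenCV 4.12 (cv2) and the standard library are available. Lean on these libraries where they do the work, as an engineer would, in place of code of your own. Each camera call takes 0.05 s, during which the arm holds its last target.

## Working session

There is one attempt and no reset: what is moved stays moved. The work goes in short steps, each a Python script; the robot and the scene stay as the last script left them, time stands still between calls to the robot, and variables do not carry over. Pictures are saved under pics/ and viewed, and the job is handed in when it is done.

```bash
ls; mkdir -p pics
cat > h.py <<'E'
import numpy as np, cv2
from scipy.spatial.transform import Rotation as R
from workcell import bot, grip, kin, monitor, optics, workorder
def snap(cam,fn):
    s=monitor.get_state()
    p,d=optics.read_camera(cam)
    cv2.imwrite('pics/'+fn+'.png',cv2.cvtColor(p,cv2.COLOR_RGB2BGR))
    np.savez('pics/'+fn+'.npz',p=p,d=d,T=w_from_c(cam,s),K=optics.get_calibration(cam)['K'])
    return p,d,w_from_c(cam,s)
def w_from_c(cam,s=None):
    c=optics.get_calibration(cam)
    if 'tool_from_camera' in c:
        T=np.eye(4);T[:3,:3]=R.from_rotvec(s['orientation']).as_matrix();T[:3,3]=s['tcp_pos']
        return T@np.array(c['tool_from_camera'])
    T=np.eye(4);T[:3,:3]=R.from_rotvec(np.ravel(c['rvec'])).as_matrix();T[:3,3]=np.ravel(c['tvec'])
    return np.linalg.inv(T)
def W(T,x): return T[:3,:3]@np.array(x)+T[:3,3]
def cloud(d,K,T):
    v,u=np.mgrid[:d.shape[0],:d.shape[1]]
    P=np.stack([(u-K[0][2])/K[0][0]*d,(v-K[1][2])/K[1][1]*d,d],-1)
    P=P@T[:3,:3].T+T[:3,3]
    P[d<=0]=np.nan
    return P
E
python3 - <<'E'
from h import *
np.set_printoptions(precision=4,suppress=True)
print(monitor.get_state())
for c in ['top','scene']:
    p,d,T=snap(c,c+'0'); print(c,T)
    for n in ['module','dock','pad','rack','row_start','stop_face','left_outer','left_inner','right_inner','right_outer','bottle','gauge','adapter']:
        for r in optics.landmark_of(c,n)[:2]: print(n,W(T,r['xyz']),{k:v for k,v in r.items() if k!='xyz'})
E
```

```text
pics
{'time': 0.0, 'q': array([ 1.2598,  0.5372, -0.0044,  1.5388,  0.0026,  1.0673, -0.0712]), 'qd': array([ 0.0008,  0.0015, -0.0011, -0.0004,  0.0001,  0.0004, -0.0006]), 'tau': array([ -0.001 , -57.0987,   0.991 , -25.1597,  -0.0561,   0.018 ,
         0.0002]), 'tcp_pos': array([ 0.1575, -0.6303,  0.4038]), 'orientation': array([ 1.028 ,  1.3166, -1.0264]), 'contact_force': array([ 0.4993, -0.0426,  0.4655]), 'torque': array([-0.0068,  0.0132,  0.01  ]), 'opening': 0.08818690464265609}
top [[-0.0116 -0.9798  0.1995  0.4186]
 [-0.9999  0.0124  0.0024 -0.0231]
 [-0.0048 -0.1995 -0.9799  0.9613]
 [ 0.      0.      0.      1.    ]]
module [ 0.5425 -0.289   0.0106] {'confidence': 0.94}
dock [ 0.5443 -0.2871  0.0037] {'confidence': 0.64}
pad [ 0.5546 -0.1282 -0.0027] {'confidence': 0.71}
rack [0.526  0.1546 0.0019] {'confidence': 0.66}
row_start [0.5308 0.0594 0.0042] {'confidence': 0.81}
stop_face [0.5189 0.231  0.0877] {'confidence': 0.74}
left_outer [0.5292 0.0733 0.0058] {'confidence': 0.83}
left_inner [0.5258 0.106  0.0079] {'confidence': 0.87}
right_inner [0.5273 0.1613 0.0072] 
[... 607 characters left out ...]
0.5547 -0.1227 -0.0007] {'confidence': 0.66}
rack [ 0.5256  0.1566 -0.0008] {'confidence': 0.57}
row_start [0.535  0.06   0.0113] {'confidence': 0.65}
row_start [0.532  0.1096 0.0109] {'confidence': 0.28}
stop_face [0.5178 0.2284 0.0944] {'confidence': 0.78}
left_outer [0.5312 0.0748 0.0104] {'confidence': 0.93}
left_outer [ 0.5552 -0.1225  0.0002] {'confidence': 0.4}
right_inner [0.5271 0.161  0.0111] {'confidence': 0.77}
right_inner [0.5324 0.0757 0.0111] {'confidence': 0.35}
right_outer [0.5254 0.1903 0.0088] {'confidence': 0.55}
bottle [ 0.7107 -0.2203  0.0004] {'confidence': 0.59}
gauge [ 0.7162 -0.0222 -0.0038] {'confidence': 0.63}
adapter [ 0.7074 -0.2241  0.0009] {'confidence': 0.56}
```

View pics/top0.png

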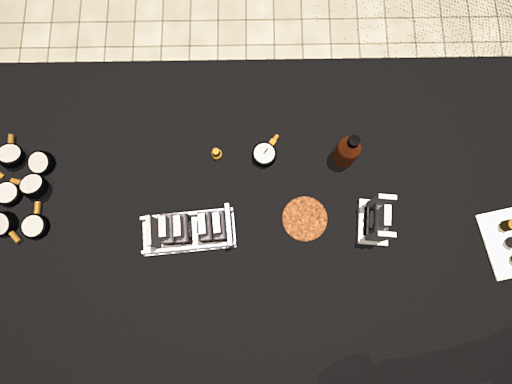

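View pics/scene0.png

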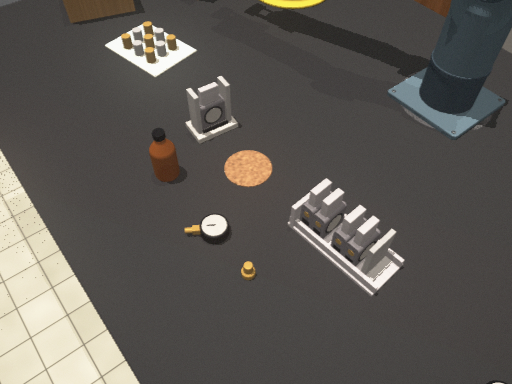

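Run:
```python
import numpy as np,sys
sys.argv=['x']
import cv2
np.set_printoptions(precision=4,suppress=True)
for c in ['top','scene']:
    z=np.load(f'pics/{c}0.npz'); d,K,T=z['d'],z['K'],z['T']
    v,u=np.mgrid[:384,:512]
    P=np.stack([(u-K[0,2])/K[0,0]*d,(v-K[1,2])/K[1,1]*d,d],-1)@T[:3,:3].T+T[:3,3]
    P=P[d>0]
    print(c,'bench z',np.median(P[np.abs(P[:,2])<.01][:,2]))
    def rect(lab,m):
        Q=P[m]
        if len(Q)<15: print(lab,len(Q));return
        r=cv2.minAreaRect(Q[:,:2].astype(np.float32)*1000)
        print(lab,len(Q),'c',np.round(r[0],1),'s',np.round(r[1],1),'a',round(r[2],1),'z',np.median(Q[:,2])*1000,'ext',(Q[:,:2].min(0)*1000).round(1),(Q[:,:2].max(0)*1000).round(1))
    x,y,h=P.T
    rect('dock+mod tops',(abs(x-.544)<.1)&(abs(y+.287)<.06)&(abs(h-.124)<.006))
    rect('grip',(abs(x-.544)<.03)&(abs(y+.287)<.06)&(abs(h-.124)<.006))
    for yy in [.074,.106,.161,.191]:
        rect(f'g{yy}',(abs(x-.527)<.1)&(abs(y-yy)<.012)&(abs(h-.118)<.006))
    rect('stop',(abs(x-.52)<.1)&(y>.2)&(y<.26)&(abs(h-.1)<.005))
    rect('box tops',(abs(x-.527)<.1)&(abs(y-.14)<.1)&(abs(h-.078)<.004))
    rect('lips',(abs(x-.527)<.1)&(abs(y-.14)<.14)&(abs(h-.028)<.004))
    rect('pad',(abs(x-.555)<.1)&(abs(y+.125)<.1)&(h>.0015)&(h<.008))
```

```text
top bench z -1.8164375082840856e-05
dock+mod tops 400 c [ 541.8 -290. ] s [40.1 91.7] a 85.0 z 123.73743850023988 ext [ 495.7 -313.2] [ 588.3 -266.5]
grip 173 c [ 541.8 -289.9] s [16.1 45. ] a 85.5 z 123.97050145967337 ext [ 518.9 -298.9] [ 564.6 -280.2]
g0.074 164 c [531.8  73. ] s [45.5 15.8] a 5.0 z 117.79791954490021 ext [509.3  64.6] [554.6  82.1]
g0.106 167 c [530.  104.1] s [45.3 16.1] a 4.6 z 117.53957681335025 ext [507.5  94.5] [552.8 112.3]
g0.161 159 c [526.4 157.3] s [45.3 15.4] a 2.4 z 117.56106562623359 ext [503.9 149.1] [549.  165.6]
g0.191 169 c [525.2 188.2] s [46.6 16.4] a 4.7 z 117.35662927395363 ext [502.1 179.2] [547.9 197.8]
stop 159 c [519.5 221.9] s [65.9 10.4] a 4.7 z 99.92524961767046 ext [487.1 214.2] [552.7 228.9]
box tops 612 c [527.4 140.5] s [ 67.6 164.9] a 5.2 z 77.08724302312136 ext [486.5  55.5] [563.4 219.9]
lips 497 c [523.5 151.1] s [ 92.1 218.8] a 4.9 z 27.697654824169305 ext [472.4  38.8] [577.7 263.8]
pad 2321 c [ 554.9 -125. ] s [199.9 199.8] a 90.0 z 2.8326215370327867 ext [ 455. -225.] [654.8 -25. ]
scene bench z -5.1128583860415855e-05
dock
[... 313 characters left out ...]
0.106 194 c [531.9 107.7] s [46.8 16.9] a 4.7 z 117.43219072575262 ext [508.7  99.8] [554.8 117.9]
g0.161 204 c [528.4 160.9] s [45.6 15.9] a 4.6 z 117.61092097383057 ext [505.6 151.7] [551.3 170.1]
g0.191 221 c [526.2 192.1] s [46.5 16.3] a 4.9 z 117.50849612522174 ext [502.4 182.6] [549.1 201.2]
stop 218 c [521.2 214.8] s [67.9 32.4] a 4.4 z 100.18433295687768 ext [486.3 200.1] [554. 233.]
box tops 754 c [528.8 147.9] s [ 70.9 167.5] a 5.5 z 77.19071169750546 ext [485.5  65.9] [567.1 233.3]
lips 807 c [527.8 156.8] s [ 91.2 216.8] a 6.3 z 27.77048563535134 ext [472.1  53.7] [583.9 267.6]
pad 1738 c [ 555.1 -125. ] s [199.2 199.5] a 89.8 z 2.725018255947065 ext [ 455.3 -224.7] [654.8 -25.5]
```

Top and scene cameras agree on the layout, but differ by about 4 mm in y. I'll refine with the wrist camera from above the dock and then above the rack.

```bash
cat >> h.py <<'E'
np.set_printoptions(precision=4,suppress=True)
def ori(a):  # tool down, jaw axis at world yaw a (rad)
    z=np.array([np.cos(a),np.sin(a),0]);x=np.array([0,0,-1.]);y=np.cross(z,x)
    return R.from_matrix(np.stack([x,y,z],1)).as_rotvec()
def best(pos,a):
    q0=np.array(monitor.get_state()['q']);o=[]
    for k in (0,1):
        q=kin.inverse_kinematics(pos,ori(a+k*np.pi))
        if q is not None:o.append((np.abs(np.array(q)-q0).max(),a+k*np.pi,np.array(q)))
    o.sort(key=lambda t:t[0]); return o[0]
def rect(P,lab,m):
    Q=P[m]
    if len(Q)<15: print(lab,len(Q));return
    r=cv2.minAreaRect(Q[:,:2].astype(np.float32)*1000)
    a=r[2] if r[1][0]>r[1][1] else r[2]-90
    print(lab,len(Q),'c',np.round(r[0],1),'s',np.round(r[1],1),'long a',round(a,1),'z',np.median(Q[:,2])*1000)
    return r
E
python3 - <<'E'
from h import *
print(np.array(optics.get_calibration('wrist')['tool_from_camera']),optics.get_calibration('wrist')['K'])
s=monitor.get_state();print(R.from_rotvec(s['orientation']).as_matrix())
p=[.543,-.288,.42]
b=best(p,np.radians(85.5));print(b)
bot.move_to(p,ori(b[1]))
s=monitor.get_state();print(s['time'],s['q'],s['tcp_pos'])
p,d,T=snap('wrist','w1')
P=cloud(d,optics.get_calibration('wrist')['K'],T)[d>0]
x,y,h=P.T
rect(P,'tops',(abs(x-.544)<.1)&(abs(y+.287)<.06)&(abs(h-.124)<.006))
rect(P,'grip',(abs(x-.544)<.03)&(abs(y+.287)<.06)&(abs(h-.124)<.006))
rect(P,'base',(abs(x-.544)<.1)&(abs(y+.287)<.06)&(abs(h-.014)<.004))
for n in ['module','dock']:
    for r in optics.landmark_of('wrist',n)[:2]: print(n,W(T,r['xyz']),r['confidence'])
E
```

```text
[[ 0.0005 -0.2792  0.9602  0.0205]
 [ 0.0006 -0.9602 -0.2792  0.072 ]
 [ 1.      0.0007 -0.0003  0.0003]
 [ 0.      0.      0.      1.    ]] [[302.4269   0.     256.5264]
 [  0.     302.4269 190.7132]
 [  0.       0.       1.    ]]
[[-0.      0.9702  0.2424]
 [-0.      0.2424 -0.9702]
 [-1.     -0.0001  0.    ]]
(np.float64(1.207602236898276), np.float64(4.633849164044944), array([ 0.4909,  0.4637, -0.1053,  1.6171,  0.0538,  1.0637, -1.2788]))
3.2667 [ 0.4922  0.4637 -0.104   1.617   0.0541  1.0637 -1.2785] [ 0.5423 -0.2894  0.42  ]
tops 1896 c [ 542.2 -287.7] s [39.6 91.6] long a -5.1 z 123.24026367021476
grip 785 c [ 542.7 -288.4] s [15.4 45.3] long a -5.1 z 123.28588147456765
base 1707 c [ 542.  -287.8] s [ 70.1 107.8] long a -5.9 z 13.410336279468194
module [ 0.5433 -0.2862  0.0174] 0.83
dock [ 0.5383 -0.2889  0.002 ] 0.68
```

View pics/w1.png

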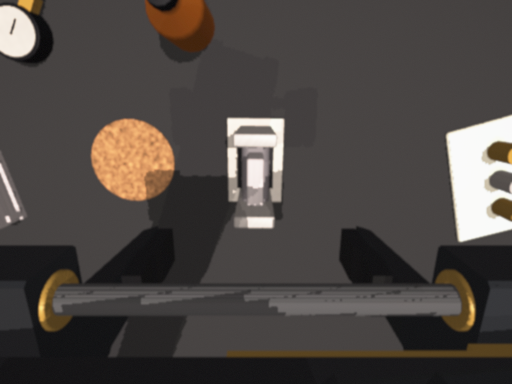

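Wrist view: the grip is at pixel (255,175), and its centre is (0.5427,-0.2884), yaw -5.1°, top at 123 mm. This lies between the other two cameras' estimates. The pad is at (133,160), so I'll grasp now.

Run:
```python
from h import *
z=np.load('pics/w1.npz')
for f in ['w1','top0','scene0']:
    z=np.load(f'pics/{f}.npz');P=cloud(z['d'],z['K'],z['T']);hsv=cv2.cvtColor(z['p'],cv2.COLOR_RGB2HSV)
    m=(hsv[...,1]>90)&(abs(P[...,0]-.555)<.075)&(abs(P[...,1]+.125)<.075)&(P[...,2]<.01)
    r=cv2.minEnclosingCircle(P[m][:,:2].astype(np.float32)*1000);print(f,r,P[m].mean(0))
a=np.radians(84.9)+np.pi
p=np.array([.5427,-.2884,.254])
grip(.055,40)
bot.move_straight(p+[0,0,.06],ori(a),feed=.2)
bot.move_straight(p,ori(a),feed=.1)
s=monitor.get_state();print(s['time'],s['tcp_pos'],s['contact_force'])
grip(.0,40)
s=monitor.get_state();print(s['time'],s['opening'],s['contact_force'])
```

```text
w1 ((552.1629028320312, -124.2918701171875), 56.80278778076172) [ 0.5548 -0.1255  0.0024]
top0 ((552.862548828125, -127.24107360839844), 55.57408142089844) [ 0.5521 -0.127   0.0029]
scene0 ((553.1503295898438, -125.63768005371094), 58.211002349853516) [ 0.5558 -0.1225  0.0028]
5.5 [ 0.543  -0.2885  0.2545] [ 0.6298 -0.535   0.116 ]
6.175 0.015515179389181922 [-0.7927  1.6426  1.0372]
```

Run:
```python
from h import *
a=np.radians(84.9)+np.pi
bot.move_straight([.5427,-.2884,.39],ori(a),feed=.15)
s=monitor.get_state();print(s['time'],s['opening'],s['contact_force'])
b=np.radians(94.7)+np.pi
bot.move_straight([.554,-.1255,.30],ori(b),feed=.15)
s=monitor.get_state();print(s['time'],s['opening'],s['contact_force'])
hit=bot.move_straight([.554,-.1255,.249],feed=.1)
hit=bot.move_straight([.554,-.1255,.239],feed=.02,until_force=4)
s=monitor.get_state();print(hit,s['time'],s['tcp_pos'],s['contact_force'])
grip(.045)
s=monitor.get_state();print(s['time'],s['opening'],s['contact_force'])
bot.move_straight([.554,-.1255,.36],feed=.2)
p,d,T=snap('wrist','w2')
P=cloud(d,optics.get_calibration('wrist')['K'],T)[d>0];x,y,h=P.T
rect(P,'grip',(abs(x-.554)<.05)&(abs(y+.125)<.05)&(abs(h-.113)<.005))
rect(P,'any',(abs(x-.554)<.05)&(abs(y+.125)<.05)&(h>.065)&(h<.13))
print(monitor.get_state()['time'])
```

```text
7.2333 0.01593928414804325 [ 0.4497  0.2941 -4.2035]
8.625 0.015682288807077997 [-0.4079 -0.4865 -3.5074]
True 9.675 [ 0.5544 -0.1254  0.243 ] [-0.6868 -0.211   4.8943]
10.275 0.044778024574014315 [0.4592 0.2621 0.1776]
grip 1129 c [ 554.3 -125.7] s [46.1 15.6] long a 4.1 z 112.28742645744269
any 2316 c [ 554.2 -125.5] s [64.5 29.7] long a 4.5 z 101.64056264914052
11.0667
```

View pics/w2.png

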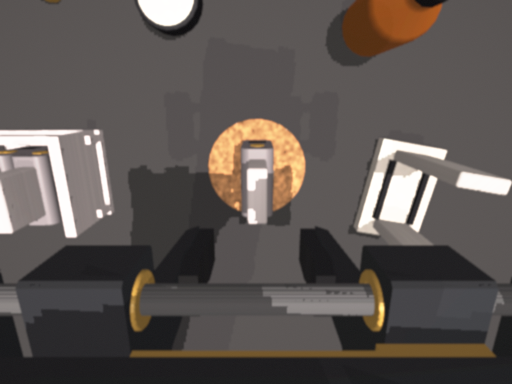

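The module stands upright and centred on the pad (pixel 257,180), grip centre (0.5543,-0.1256), yaw 4.5°. Next I'll look at the rack from close up while the hand is empty.

Run:
```python
from h import *
p=[.527,.12,.42]
b=best(p,np.radians(4.5));print(b)
bot.move_to(p,ori(b[1]))
bot.pause(.15)
p,d,T=snap('wrist','w3')
P=cloud(d,optics.get_calibration('wrist')['K'],T)[d>0];x,y,h=P.T
for yy in [.0745,.106,.159,.190]:
    rect(P,f'g{yy}',(abs(x-.527)<.1)&(abs(y-yy)<.0115)&(abs(h-.118)<.006))
rect(P,'stop',(abs(x-.52)<.1)&(y>.205)&(y<.26)&(abs(h-.1)<.005))
rect(P,'wall',(abs(x-.53)<.1)&(y<.065)&(y>.03)&(abs(h-.07)<.005))
rect(P,'lips',(abs(x-.527)<.1)&(abs(y-.14)<.14)&(abs(h-.028)<.004))
for n in ['rack','row_start','stop_face','left_outer','left_inner','right_inner','right_outer']:
    for r in optics.landmark_of('wrist',n)[:1]: print(n,W(T,r['xyz']),r['confidence'])
print(monitor.get_state()['time'])
```

```text
(np.float64(0.9759376916626178), np.float64(0.07853981633974483), array([ 0.1684,  0.3977, -0.6052,  1.7871,  0.2589,  1.0369, -0.4548]))
g0.0745 727 c [531.4  76.7] s [45.4 16.2] long a 3.9 z 117.16670592177269
g0.106 762 c [529.4 107.5] s [45.2 16.5] long a 4.7 z 117.18007526220173
g0.159 880 c [525.9 159.9] s [45.6 15.9] long a 4.4 z 117.17573276722045
g0.19 964 c [524.3 191.4] s [46.  15.5] long a 4.3 z 117.26885946181088
stop 885 c [518.3 225. ] s [65.5 10.3] long a 4.9 z 99.82709529792328
wall 343 c [532.9  56.4] s [95.2 15.2] long a 5.5 z 69.15260153835739
lips 2172 c [523.4 161.1] s [ 95.2 205.5] long a -84.8 z 27.37489919332209
rack [ 0.5273  0.1555 -0.0004] 0.92
row_start [0.5323 0.0756 0.0069] 0.37
stop_face [0.5172 0.2302 0.0886] 0.86
left_outer [0.5318 0.076  0.0075] 0.83
left_inner [0.5327 0.1086 0.0049] 0.79
right_outer [0.5264 0.1959 0.0078] 0.96
12.6167
```

View pics/w3.png

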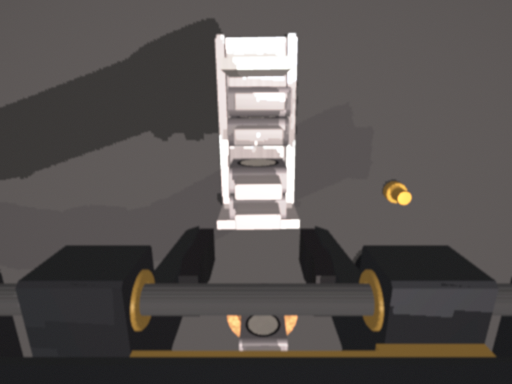

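The row in wrist coordinates: left_inner (0.5294,0.1075), right_inner (0.5259,0.1599), so the gap is 22.5 mm. Rack yaw is about 4.9°, with about 14 mm free at the plate. Next I'll regrasp by the grip ends and go above the gap.

Run:
```python
from h import *
a=np.radians(4.5)
grip(.075,60)
bot.move_to([.5543,-.1256,.30],ori(a))
bot.move_straight([.5543,-.1256,.246],feed=.1)
s=monitor.get_state();print(s['time'],s['tcp_pos'],s['contact_force'])
grip(0,60)
s=monitor.get_state();print(s['time'],s['opening'],s['contact_force'])
bot.move_straight([.5543,-.1256,.39],feed=.15)
b=np.radians(4.9)
bot.move_straight([.5265,.1336,.385],ori(b),feed=.18)
bot.move_straight([.5265,.1336,.365],feed=.1)
bot.pause(.1)
s=monitor.get_state();print(s['time'],s['tcp_pos'],s['opening'],s['contact_force'])
p,d,T=snap('scene','s4')
cv2.imwrite('pics/s4c.png',cv2.resize(cv2.cvtColor(p[130:300,230:430],cv2.COLOR_RGB2BGR),None,fx=3.5,fy=3.5))
P=cloud(d,optics.get_calibration('scene')['K'],T)[d>0];x,y,h=P.T
```

```text
14.9833 [ 0.5546 -0.1253  0.2463] [-0.0666 -0.7716  0.139 ]
15.5333 0.04569321278197144 [-0.7646 -0.1238  3.17  ]
18.6917 [0.5267 0.1335 0.3653] 0.04528131744683116 [-0.047  -0.2899 -2.617 ]
```

View pics/s4c.png

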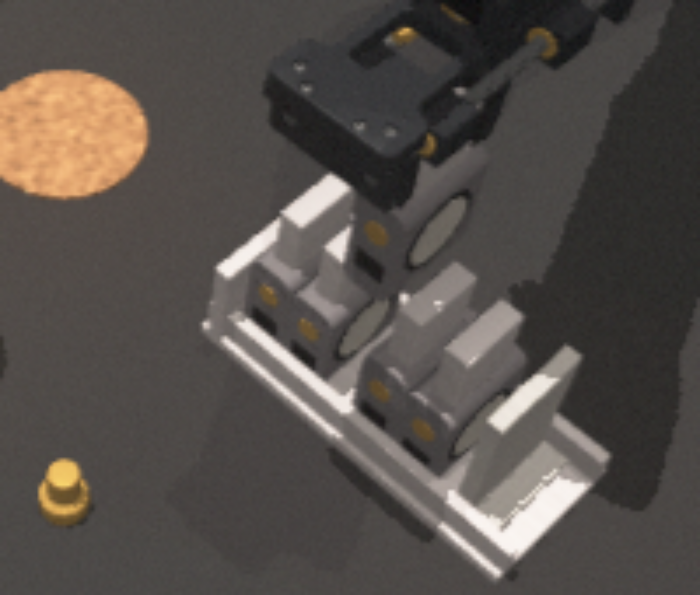

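The module hangs upright above the middle of the gap, and the neighbours are standing. Now I'll descend with force monitoring.

```bash
cat >> h.py <<'E'
U=np.array([-.0863,.9963,0])
C=np.array([.5265,.1336,.243])
def st(l=''):
    s=monitor.get_state();t=np.array(s['tcp_pos']);
    print(l,round(s['time'],2),'b',round((t[2]-.243)*1000,1),'s',round((t-C)@U*1000,2),'F',s['contact_force'],'M',s['torque'],'op',round(s['opening'],4))
def go(b,s,feed,uf): 
    h=bot.move_straight(C+U*s*1e-3+[0,0,b*1e-3],feed=feed,until_force=uf); st(f'{b} {s} hit={h}'); return h
E
python3 - <<'E'
from h import *
if not go(78,0,.08,8):
  for b,s in [(73,0.3),(68,.8),(63,1.3),(58,1.8)]:
    if go(b,s,.03,20): break
p,d,T=snap('scene','s5')
cv2.imwrite('pics/s5c.png',cv2.resize(cv2.cvtColor(p[130:300,230:430],cv2.COLOR_RGB2BGR),None,fx=3.5,fy=3.5))
E
```

```text
78 0 hit=False 19.44 b 78.0 s 0.15 F [-0.1482  0.0275 -2.4039] M [-0.0594 -0.1111 -0.005 ] op 0.0457
73 0.3 hit=False 19.76 b 73.0 s 0.2 F [ 0.0855 -0.203  -3.4835] M [-0.1506 -0.0484  0.011 ] op 0.0452
68 0.8 hit=False 20.07 b 67.8 s 0.92 F [ 0.0881  1.1707 -3.3793] M [-0.0523 -0.0905  0.0308] op 0.0452
63 1.3 hit=False 20.39 b 62.7 s 1.37 F [ 0.1304  1.0634 -3.8092] M [ 0.0611 -0.007  -0.0385] op 0.0453
58 1.8 hit=False 20.71 b 57.7 s 1.83 F [-0.1515  0.2563 -3.4484] M [ 0.0292 -0.0591  0.0116] op 0.0453
```

View pics/s5c.png

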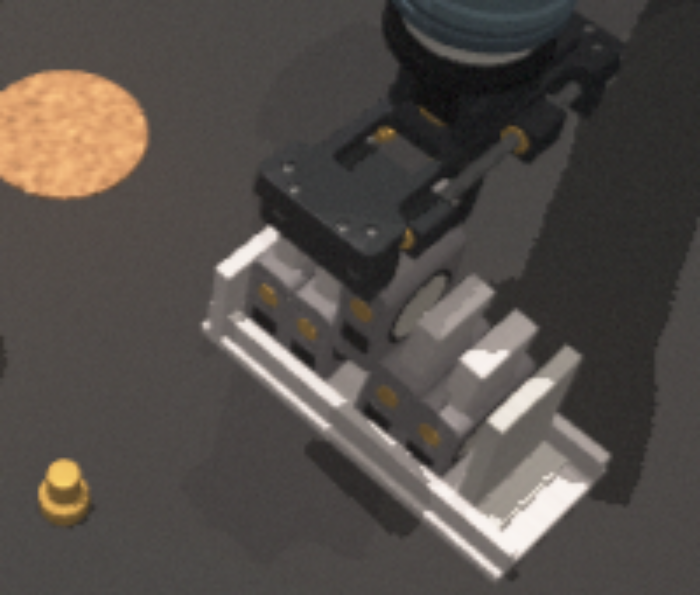

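Entering cleanly: the right pair leans slightly towards the plate and forces are about 1 N. Continuing.

Run:
```python
from h import *
for b,s in [(50,2),(42,2),(34,2),(26,2)]:
    if go(b,s,.04,15): break
p,d,T=snap('scene','s6')
cv2.imwrite('pics/s6c.png',cv2.resize(cv2.cvtColor(p[130:300,230:430],cv2.COLOR_RGB2BGR),None,fx=3.5,fy=3.5))
```

```text
50 2 hit=False 21.11 b 49.6 s 1.99 F [-0.71    0.2997 -4.6144] M [ 0.0454 -0.039  -0.0074] op 0.0451
42 2 hit=False 21.46 b 41.6 s 2.05 F [-0.0078  0.7102 -3.968 ] M [ 0.1347 -0.0575 -0.0294] op 0.0456
34 2 hit=False 21.81 b 33.7 s 2.13 F [-0.291   0.4752 -4.4478] M [ 0.2328 -0.0522 -0.0181] op 0.0452
26 2 hit=False 22.16 b 25.6 s 1.79 F [-0.1018 -0.1491 -3.6023] M [-0.0534 -0.1126 -0.0214] op 0.0456
```

View pics/s6c.png

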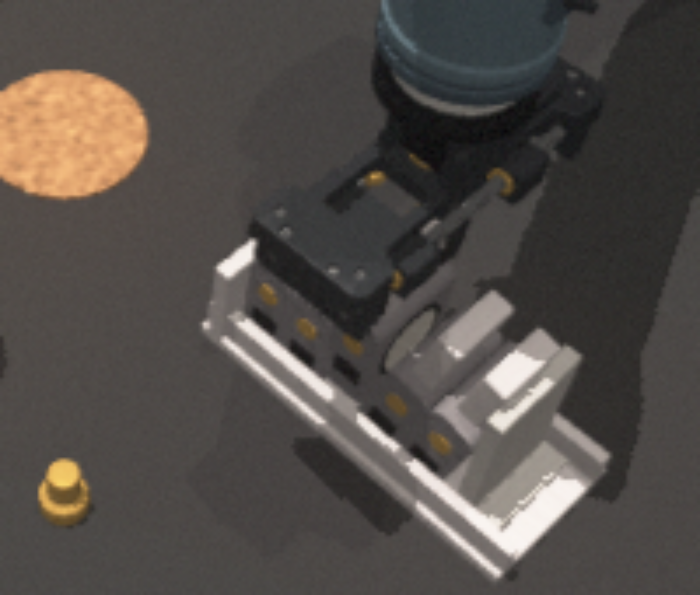

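The right pair now leans on the plate and the left pair is upright. Forces are still small, so I'll continue slowly to the floor.

Run:
```python
from h import *
for b,s in [(21,2),(17,2.2),(14,2.3)]:
    if go(b,s,.03,15): break
p,d,T=snap('scene','s7')
cv2.imwrite('pics/s7c.png',cv2.resize(cv2.cvtColor(p[130:300,230:430],cv2.COLOR_RGB2BGR),None,fx=3.5,fy=3.5))
```

```text
21 2 hit=False 22.52 b 20.8 s 1.78 F [ 0.1571 -1.049  -3.6255] M [-0.2762 -0.2399 -0.0158] op 0.0453
17 2.2 hit=False 22.81 b 16.7 s 1.98 F [ 0.4344 -1.2041 -3.2123] M [-0.4309 -0.1353 -0.0373] op 0.0456
14 2.3 hit=False 23.06 b 13.6 s 2.15 F [-0.8726 -2.415  -3.7488] M [-0.56   -0.121  -0.0696] op 0.0455
```

View pics/s7c.png

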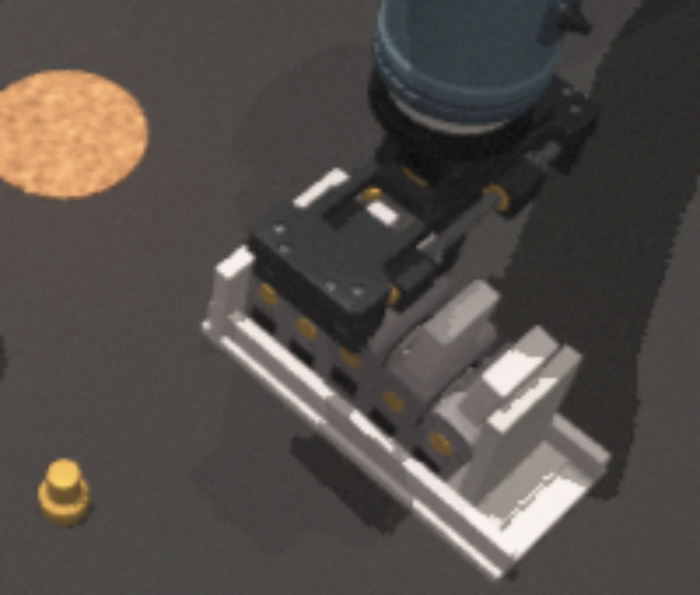

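Run:
```python
from h import *
h=go(10,2.8,.02,20)
if not h: h=go(5,3.2,.02,12)
bot.pause(.2);st()
p,d,T=snap('scene','s8')
cv2.imwrite('pics/s8c.png',cv2.resize(cv2.cvtColor(p[130:300,230:430],cv2.COLOR_RGB2BGR),None,fx=3.5,fy=3.5))
```

```text
10 2.8 hit=False 23.46 b 9.8 s 2.74 F [ 0.3855 -2.7231 -3.8819] M [-0.6124 -0.1303  0.0234] op 0.0453
5 3.2 hit=True 23.68 b 8.2 s 2.84 F [-1.4445 -1.0292  5.9465] M [-0.3611  0.0766  0.0144] op 0.0455
 23.88 b 8.2 s 2.78 F [-0.8843 -1.4329  6.7496] M [-0.2998  0.012  -0.0316] op 0.0459
```

View pics/s8c.png

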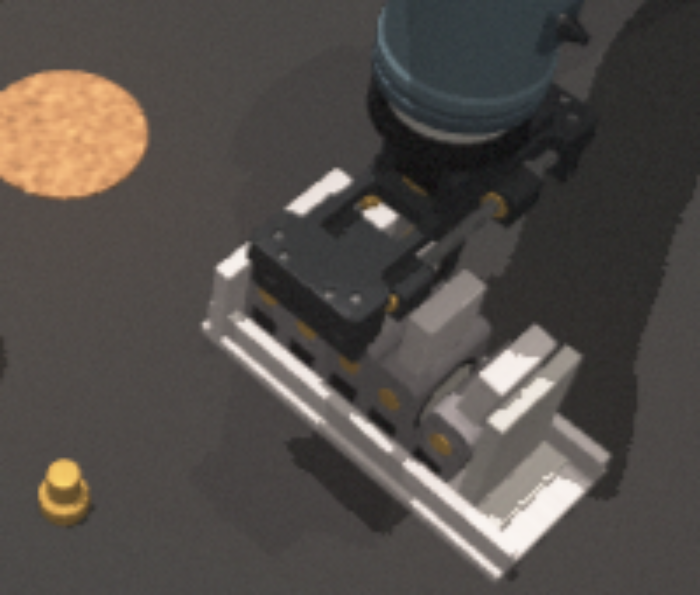

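Home: the underside is at 8.2 mm (floor 8 mm) and 6.7 N of floor reaction remains. right_inner is upright again; right_outer still leans on the plate. Releasing.

Run:
```python
from h import *
grip(.065,20)
st()
s=monitor.get_state();t=np.array(s['tcp_pos'])
bot.move_straight(t+[0,0,.06],feed=.12)
bot.move_straight(t+[0,0,.18],feed=.25)
bot.pause(.1)
for c in ['wrist','scene']:
    p,d,T=snap(c,c[0]+'9')
    P=cloud(d,optics.get_calibration(c)['K'],T)[d>0];x,y,h=P.T
    v=(P-np.array([.5323,.0605,0]))@U
    for i in range(5):
        rect(P,f'{c}{i}',(abs(x-.527)<.06)&(abs(v-.0155-.0302*i)<.0115)&(abs(h-.118)<.005))
    rect(P,'stop',(abs(x-.52)<.1)&(y>.212)&(y<.26)&(abs(h-.1)<.004))
    if c=='scene': cv2.imwrite('pics/s9c.png',cv2.resize(cv2.cvtColor(p[130:300,230:430],cv2.COLOR_RGB2BGR),None,fx=3.5,fy=3.5))
st()
```

```text
24.41 b 6.8 s 1.87 F [-0.2871 -0.1619  0.9096] M [-0.0481 -0.0836  0.0255] op 0.065
wrist0 653 c [531.1  76.5] s [45.3 15.9] long a 5.2 z 117.08896564814953
wrist1 681 c [529.5 106.4] s [46.1 15.7] long a 5.4 z 117.17279644292434
wrist2 741 c [526.3 136.9] s [45.7 15.6] long a 4.9 z 117.19574077610201
wrist3 793 c [525.2 166.9] s [45.5 15.3] long a 4.8 z 117.24890837183072
wrist4 240 c [523.4 205.7] s [45.2  3.6] long a 4.9 z 117.56571388917955
stop 766 c [518.6 225.1] s [65.3 10. ] long a 4.9 z 99.91191846750603
scene0 182 c [533.3  76.8] s [46.4 16.5] long a 5.5 z 117.42910384541877
scene1 187 c [531.6 106.8] s [46.8 16.8] long a 4.2 z 117.61791540527855
scene2 195 c [527.7 136.9] s [47.6 16.9] long a 4.2 z 117.50496443992698
scene3 202 c [527.9 167.1] s [46.  16.6] long a 4.8 z 117.49487484375076
scene4 45 c [526.3 206.4] s [45.4  3.9] long a 5.2 z 118.21566356003376
stop 216 c [520.3 222.2] s [66.5 20. ] long a 2.2 z 100.27011085895532
 25.89 b 185.0 s 1.64 F [-0.3039 -0.7842 -0.5926] M [-0.047  -0.0656  0.0393] op 0.0646
```

View pics/s9c.png

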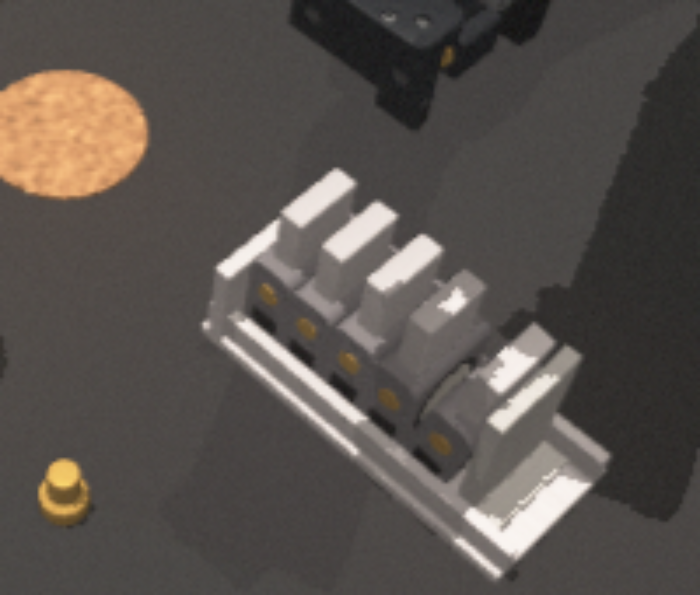

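View pics/w9.png

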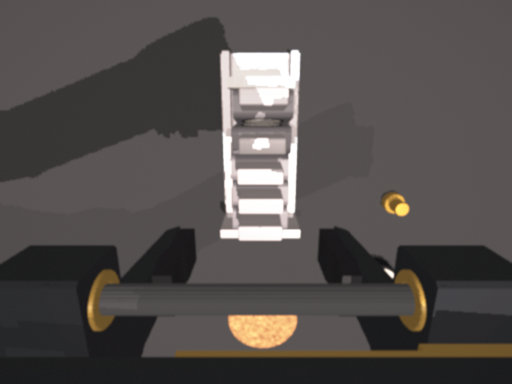

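Four modules stand level and snug (pitch about 30.2 mm, tops at 117 mm). Only right_outer leans on the plate, at image (505,360). Pushing the plate by about 8 mm should right it, and I'll do it in small steps.

```bash
cat >> h.py <<'E'
F0=np.array([.5182,.2301,.250]) # plate outer face, start
def push(t,feed,uf):  # t mm: finger front travel past original face (neg = short of it)
    h=bot.move_straight(F0+U*(.009-t*1e-3),feed=feed,until_force=uf)
    s=monitor.get_state();print(t,h,round(s['time'],2),'front',round(-((np.array(s['tcp_pos'])-F0)@U-.009)*1000,2),s['contact_force'],s['torque']);return h
E
python3 - <<'E'
from h import *
grip(0,20)
b=ori(np.radians(4.9))
q=F0+U*(.009+.012)
bot.move_straight(q+[0,0,.13],b,feed=.2)
bot.move_straight(q,b,feed=.15)
print(push(-3,.05,10))
push(2,.02,15)
push(4,.02,15)
p,d,T=snap('scene','s10')
cv2.imwrite('pics/s10c.png',cv2.resize(cv2.cvtColor(p[130:300,230:430],cv2.COLOR_RGB2BGR),None,fx=3.5,fy=3.5))
E
```

```text
-3 False 29.03 front -2.36 [ 0.0013 -0.2886 -0.5992] [-0.028  -0.0559 -0.0164]
False
2 False 29.43 front 1.94 [-0.2293  0.7802  0.2358] [ 0.1905 -0.1355  0.0221]
4 False 29.68 front 4.03 [ 0.0391  1.5274 -0.0759] [ 0.2793 -0.1356  0.0083]
```

View pics/s10c.png

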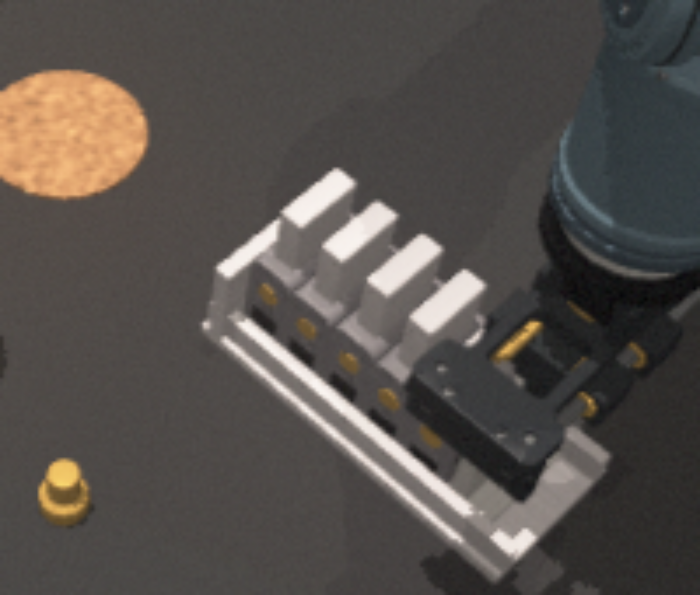

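Run:
```python
from h import *
for t in [6,7,8,9,10,11,12]:
    if push(t,.015,10): break
bot.pause(.2)
s=monitor.get_state();print(s['contact_force'])
```

```text
6 False 30.02 front 6.19 [0.4855 1.0633 0.6397] [ 0.2235 -0.1609 -0.0051]
7 False 30.27 front 7.13 [0.5228 0.8167 0.5635] [ 0.2299 -0.17    0.0188]
8 False 30.52 front 7.81 [ 1.7303  2.8108 -1.4619] [ 0.5599 -0.1797  0.0612]
9 False 30.77 front 8.45 [ 1.1704  5.6511 -2.6138] [ 1.0757 -0.1752  0.0518]
10 False 31.02 front 9.21 [ 0.531   5.7175 -1.4433] [ 1.1418 -0.2583  0.0244]
11 False 31.27 front 9.96 [ 1.6523  6.2895 -2.2918] [ 1.3105 -0.2448 -0.0169]
12 False 31.52 front 10.69 [ 0.7002  7.0173 -2.9589] [ 1.501  -0.2344  0.0293]
[ 1.0264  6.9394 -2.4199]
```

```bash
cat >> h.py <<'E'
def rowcheck(c,fn):
    p,d,T=snap(c,fn)
    P=cloud(d,optics.get_calibration(c)['K'],T)[d>0];x,y,h=P.T
    m=(abs(x-.527)<.06)&(y>.05)&(y<.222)&(abs(h-.118)<.006)
    v=(P[m]-np.array([.5323,.0605,0]))@U; H=h[m]
    # split the grips by gaps along the row
    o=np.argsort(v); vs=v[o]; cuts=np.where(np.diff(vs)>.005)[0]
    for seg in np.split(o,cuts+1):
        if len(seg)>10: print(c,'grip v',(np.percentile(v[seg],[1,50,99])*1000).round(1),'z',round(np.median(H[seg])*1000,1),len(seg))
    rect(P,'stop',(abs(x-.52)<.1)&(y>.203)&(y<.24)&(abs(h-.1)<.003))
    if c=='scene': cv2.imwrite(f'pics/{fn}c.png',cv2.resize(cv2.cvtColor(p[130:300,230:430],cv2.COLOR_RGB2BGR),None,fx=3.5,fy=3.5))
E
python3 - <<'E'
from h import *
rowcheck('scene','s11'); rowcheck('top','t11')
E
```

```text
scene grip v [ 6.1 15.  22.1] z 117.4 185
scene grip v [36.4 45.3 52.2] z 117.8 190
scene grip v [66.7 74.6 81.8] z 117.4 199
scene grip v [ 96.  104.8 112. ] z 117.7 208
stop 5
top grip v [ 2.6 10.1 18.2] z 117.7 163
top grip v [32.4 39.8 48.1] z 117.6 167
top grip v [62.  69.8 78.1] z 117.4 169
top grip v [ 92.1  99.7 107.9] z 117.5 170
top grip v [122.2 129.4 137.8] z 117.5 171
stop 31 c [522.5 210.4] s [55.1 10.8] long a 4.2 z 99.91026386780743
```

View pics/s11c.png

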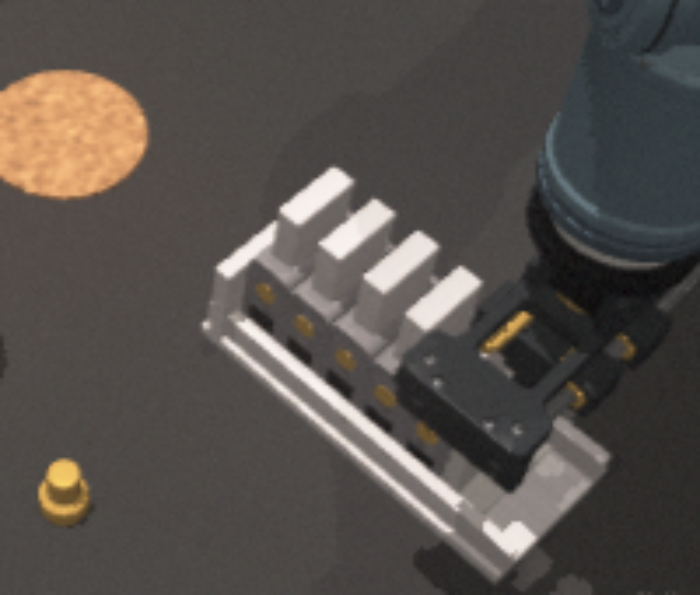

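All five are now upright at a 30 mm pitch, and the whole row is sliding the last bit towards the fixed wall. I'll keep pushing until the force rises sharply.

Run:
```python
from h import *
for t in [13,14,15,16,17,18]:
    push(t,.015,12)
    if np.linalg.norm(monitor.get_state()['contact_force'])>17: break
```

```text
13 False 32.07 front 10.98 [ 1.7071  8.6135 -5.8117] [ 1.989  -0.2373 -0.01  ]
14 False 32.32 front 11.18 [ 0.3976 11.8519 -4.9243] [ 2.3933 -0.2993  0.0083]
15 False 32.57 front 11.46 [ 1.3175 14.3209 -6.369 ] [ 2.8034 -0.3075  0.003 ]
16 False 32.82 front 11.73 [ 1.0649 16.3932 -8.3233] [ 3.2537 -0.3271  0.0195]
```

The force rise (front travel stalls at about 11 mm) shows the row is against the wall. Backing off and checking.

Run:
```python
from h import *
bot.move_straight(F0+U*(.009+.010),feed=.08)
bot.move_straight(F0+U*(.009+.010)+[0,0,.16],feed=.2)
bot.move_straight(np.array([.5265,.12,.42]),feed=.2)
bot.pause(.3)
rowcheck('wrist','w12');rowcheck('scene','s12'); rowcheck('top','t12')
s=monitor.get_state();print(s['time'],s['contact_force'])
for n in ['bottle','gauge','adapter','stop_face','row_start']:
    for r in optics.landmark_of('top',n)[:1]: print(n,W(w_from_c('top'),r['xyz']),r['confidence'])
```

```text
wrist grip v [11.8 18.  21.9] z 117.1 480
wrist grip v [36.5 44.7 51.7] z 117.2 743
wrist grip v [66.  74.  81.6] z 117.2 812
wrist grip v [ 95.5 104.  111.2] z 117.2 882
wrist grip v [126.3 133.3 140.9] z 117.3 913
stop 847 c [519.7 213.4] s [65.7  9.9] long a 5.0 z 99.95379097998564
scene grip v [ 5.9 15.5 22.5] z 117.1 191
scene grip v [36.4 45.1 52.2] z 117.4 194
scene grip v [66.1 74.8 82.3] z 117.2 205
scene grip v [ 96.1 104.8 112. ] z 117.4 208
scene grip v [126.2 134.5 142. ] z 117.5 212
stop 203 c [520.4 210.1] s [67.2 17.9] long a 4.5 z 100.19978315855582
top grip v [ 2.4 10.2 18.3] z 117.5 166
top grip v [32.5 39.8 48.3] z 117.4 169
stop 0
35.4917 [ 0.5054 -0.0524 -0.3089]
bottle [ 0.7054 -0.2246 -0.0056] 0.93
gauge [ 0.7115 -0.0311  0.0008] 0.73
adapter [ 0.7192  0.0862 -0.0011] 0.56
row_start [0.5328 0.0587 0.0045] 0.72
```

View pics/s12c.png

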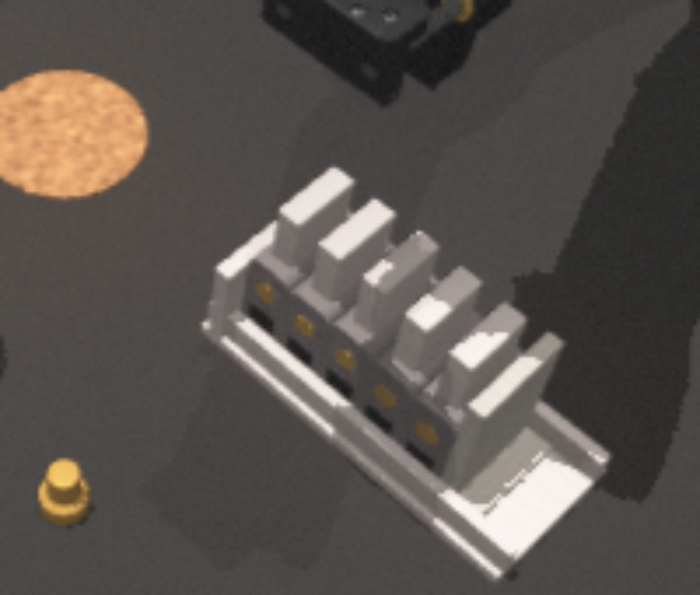

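View pics/w12.png

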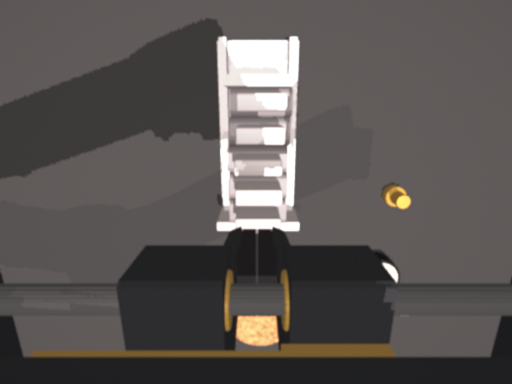

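All five grips are level (117 mm) at a 30 mm pitch. The plate's inner face (148.4 mm along the row) meets right_outer's face (148.6 mm), the robot is clear, and the bystanders haven't moved. Handing in.

Run:
```python
from h import *
workorder.hand_in()
```

```text
the job is handed in; nothing more can be done
```

The module is in the gap at the middle of the row, standing on the rack floor. The end plate is slid up against the row, and I handed the job in after 35.5 s of the 64 s allowed; `hand_in` gives no verdict.

- **Steps:** I lifted the module from the dock by its grip, stood it on the pad and let go. I then took it by the grip ends, pressed it into the gap until it met the floor, let go, and pushed the plate up. The plate was pushed until the contact force reached about 16 N and it stopped moving.
- **Module seated:** its underside stopped at 8.2 mm against the 8 mm floor.
- **Row snug:** all five grips stand level at about 117 mm, 30 mm apart. The plate's inner face meets the last module to within 0.2 mm. The arm is clear.
- **Bystanders:** the top camera finds the bottle and gauge within about 1.5 mm of where they began, and the adapter within about 3.5 mm. All of that is within the network's error, and the arm never went near them.
- **Neighbours leaned:** during insertion the two right-hand modules leaned against the end plate. right_inner came upright as the module seated, and right_outer only when the plate pushed it. Neither toppled.
- **Disagreements:** the top and scene cameras differed by about 4 mm in y, so I used the wrist camera, which fell between them. On the last check the top camera missed the plate and three of the grips because the hand was in its view.

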